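Fit the cell in the aisle lamp's battery bay

TASK

Refit the battery of the aisle lamp on the records-room desk: take the long cell from the rack and snap it into the lamp's open bay, its flat end pressed back against the coil spring and its nub end rolled down under the retaining lip, so that it lies fully home with the nub on the contact. Then slide the hood fully shut over it. Leave the short cell in the rack and do not disturb the bookend, carton and mug.

Things in the scene. Friction and masses are not known exactly. Their poses are not given: they have to be found in the camera images.
- unit: Lamp's battery unit, fixed: grey base plate 233 long (x -82 to 151), 94 wide, top at z = 10. Origin: plate's underside below the bay; +x from spring to lip, away from the robot (yaw within 0.35 of world x). The cell lies along x on the plate between black rails (4 high, |y| 10 to 13, x -41 to 33), axis at y 0, z 23; no side walls. White lamp head at x -82 to -55, 80 wide, top z = 42.
- bay_contact (a point): Face of the rigid contact wall (x 33 to 39, 36 wide) under the lip, at unit (33, 0, 23): the tip of the nub of a fully home cell touches here.
- lip_edge (a point): Middle of the upper front edge of the rigid retaining lip, at unit (26.5, 0, 41.5). Lip 3 thick, 36 wide, z 38.5 to 41.5, overhangs the bay by 6.5 from the wall. The cell does not fit level from above: press its flat end, kept low, on the spring with the nub end tilted up (30 degrees clears the lip), push the plate back 15 to 18, swing the nub end down past this edge, let it forward under the lip.
- spring_face (a point): On the axis of the bay, on the front (+x) face of the steel spring plate: unit (-28, 0, 23) when free. The plate is a disc 28 across, spanning z 11 to 39. The flat end of the cell presses on it.
- plunger (a joint): Travel of the spring plate towards unit -x, in m: 0 free, 0.020 fully compressed. Coil spring: 2 N at first touch plus 0.35 N per mm. With the cell home it reads about 0.004.
- hood (a joint): Travel of the hood towards unit -x, in m: 0 parked open beyond the lip, 0.110 fully shut over the bay (end stop). About 2 N of friction, stays where left; starts at 0 to 0.012. It does not pass over a cell that stands up out of the bay.
- hood_rib (a point): Middle of the top of the black rib on the white hood, for pushing: rib 10 thick (unit x), 50 across y, 16 tall, top at z = 65; hood's top at z = 49. Hood 98 long, 90 wide, open towards the bay; its near edge lies 14 to the -x side of the rib's middle. Rib at unit x = 67 at joint 0, at x = -43 when shut.
- long_cell: The cell to fit: plain bare-metal cylinder 26 in diameter, body 62 long, with a nub 10 across and 3 long on one end; about 90 g. Origin at the middle of the 62 body, on its axis; +x runs along the axis to the nub (flat end at x = -31, nub tip at +34). It may be turned about its own axis, and can swivel some degrees in the grip when pressed on its end.
- long_cell_nub (a point): Tip of the long cell's nub, on the axis.
- short_cell: A wrong cell of the same make, 26 in diameter but only 46 long plus a 3 nub; stays in the rack. Origin at the middle of its body.
- rack: Grey cell rack, fixed, 92 (x) x 136 (y), top at z = 8; two cradles along x at y = -36 and 36, each with black rails 4 high at 10 to 13 either side of the cell's axis and end stops 30 wide at x = +-42, tops at z = 18. Cells lie with the axis at z = 21, nub to rack +x (within 0.5 rad of world x); the long one in either cradle. Origin: centre of underside.
- bookend: Loose grey steel L-shaped bookend, 120 x 100 foot, 153 tall; bystander. Origin under its foot's centre.
- carton: Loose cardboard records carton, 165 x 115 x 125 tall; bystander. Origin under its centre.
- mug: Loose white mug, 76 across, 90 tall; bystander. Origin under its centre.
There are look-alikes about, which are no part of the job. What is shaped like the long_cell but red is not meant.

How it is judged:
By the outcome, as a careful person would: the job done as asked, in the order asked, and still so for the second after the job is handed in, with the robot touching nothing.
It also fails if it takes over 58 s, if anything falls off the work surface, if the arm or the gripper's body presses on something with over 40 N, if the wrist force passes 120 N, or if a joint passes its speed limit or range.

ROBOT

A 6-joint arm with a two-finger parallel gripper is mounted at the origin on the work surface. World frame = base frame: x ahead of the robot, y to its left, z up, the work surface at z = 0. Lengths are in mm, angles in degrees, forces in N, time in s.
With the tool pointing down it reaches from about 350 to 850 mm from the base axis. Payload 8.1 kg.
Tool frame: the origin (TCP) lies on the centre line of the jaws, within the pads' length; the fingertips stand 11 mm ahead of it and the grasp point (between the pads) lies 8 mm behind it; z points along the fingers, y is the line along which they close (so a half turn about z gives the same grasp; the last joint's range is limited). The gripper opens to 93 mm and grips with 3 to 60 N. Pads are 15 mm wide; open, the fingers measure 128 mm over their backs; the gripper's body (75 mm by 188 mm) begins 65 mm behind the grasp point.
Start: joints at [70.909, 7.471, 85.268, -0, 87.261, -4.893], TCP at [147.141, 581.683, 229.635] pointing down, gripper open.
Joint ranges: [-169.43, 169.43], [-51.17, 129.36], [1.28, 143.12], [-76.62, 256.62], [0, 156.53], [-152.29, 152.29]. Speed limits (degrees/s): [136.94, 136.94, 159.86, 180, 180, 180].

INTERFACE

Orientations are given as a 3x3 rotation matrix whose columns are the frame's x, y, z axes.
In Python, from plant import status, imaging, arm gives the robot as it stands.
- The arm moves only by the tool apply_moves, never from a script. Its argument "moves" is one flat list of numbers, 5 for each row, row after row: the shift along the tool's x, y, z in m, then the turn about the tool's z in degrees, then the opening, from -1 (shut) to 1 (fully open). A call has 1 to 5 rows; each row is the pose to reach, as a shift and turn from the pose commanded when the call began, along the tool's axes at that moment; what a row does not reach only later rows make up. A row lasts 1/10 s, in which the tool goes at most 50 mm and 8.59 degrees, less where a joint would pass 70% of its speed; a pose out of reach is approached as far as the arm can. A call with a gripper value outside its range is refused whole. The fingers move at their own pace and stop on an object; "grip_force" is the grip in N (left out, the last holds). Time passes only in rows, so rows that repeat a pose let the fingers close. It gives the time, the measured TCP pose, the force, the opening and the grip force at its end, in the units of the state.
- status.get_obs(): the state, without advancing time (a new reading comes with each control period).
- imaging.snapshot(name): name is "scene" or "top"; returns the picture (384x512x3 uint8, blue, green, red); there is no depth.
- imaging.calibration(name): a dict with "mtx" (3x3 intrinsics, pixels), "dist" ([k1, k2, p1, p2, k3] as OpenCV has them; the pictures are not rectified), "R" (3x3) and "t" (3): a world point X has camera coordinates R X + t. Camera axes: x right, y down, z forward; pixel columns grow to the right and rows downward; lengths in mm; the calibration is good to about 2 mm. A picture is of the moment at which its call begins. calibration takes no time and is no camera call.
- arm.hand_in(): hands the job in; it is judged then, once.
The state is a dict: "clock": time; "qpos": joint angles; "dq": joint speeds; "joint_efforts": joint torques, N m; "tool_pos": TCP position; "orientation": TCP orientation; "contact_force": force on the tool from outside, world axes, zero at the start; "moment": the same for the moment, N m; "gripper_width": finger opening in mm; "grasp_force": force on a finger pad.
Only numpy, scipy, OpenCV 4.12 (cv2) and the standard library are available. Lean on these libraries where they do the work, as an engineer would, in place of code of your own. Each camera call takes 0.05 s, during which the arm holds its last target. There are 200 camera calls.

## Working session

There is one attempt and no reset: what is moved stays moved. The work goes in short steps, Python scripts to look and compute and a tool call to move; the robot and the scene stay as the last step left them, time stands still between calls to the robot, and variables do not carry over. Pictures are saved under pics/ and viewed, at most 10 in all, crops included, and the job is handed in when it is done.

Besides the shell and the picture viewer there is one more tool, called after "Emit:" as name(argument=value, ...) on one line, values as JSON. apply_moves: Moves the arm, as the interface text tells. Its arguments: {"type":"object","properties":{"moves":{"type":"array"},"grip_force":{"type":"number"}},"required":["moves"]}

```bash
ls; mkdir -p pics; python3 - <<'E'
from plant import status, imaging, arm
import cv2
for n in ("scene","top"):
    im=imaging.snapshot(n); cv2.imwrite(f"pics/{n}0.png",im)
    c=imaging.calibration(n); print(n,c)
print(status.get_obs())
E
```

```text
pics
scene {'mtx': array([[413.63803291,   0.        , 259.12672521],
       [  0.        , 413.63803291, 192.23171749],
       [  0.        ,   0.        ,   1.        ]]), 'dist': array([-0.14560362,  0.        ,  0.        ,  0.        ,  0.        ]), 'R': array([[ 0.45334657,  0.89112922, -0.01912072],
       [ 0.6425547 , -0.34160529, -0.68587847],
       [-0.61773809,  0.29865454, -0.72746486]]), 't': array([-212.17987283, -246.10492632, 1669.26269825])}
top {'mtx': array([[430.63802506,   0.        , 252.54362002],
       [  0.        , 430.63802506, 192.71875548],
       [  0.        ,   0.        ,   1.        ]]), 'dist': array([-0.03096566,  0.        ,  0.        ,  0.        ,  0.        ]), 'R': array([[ 0.00316808, -0.99992356,  0.01195175],
       [-0.9979381 , -0.00392752, -0.06406349],
       [ 0.06410554, -0.01172415, -0.99787425]]), 't': array([ -17.56600094,  471.66401395, 1226.06846453])}
{'clock': 0.1, 'qpos': array([ 7.09100429e+01,  7.50968022e+00,  8.53218489e+01,  4.30088124e-04,
        8.72620466e+01, -4.89420684e+00]), 'dq': array([ 0.07574948, -0.14629833, -0.14081795,  0.04971425, -0.11320473,
       -0.02478106]), 'joint_efforts': array([ 8.79662730e-04, -5.61342788e+01, -4.93092084e+01,  7.70432549e-02,
        2.92033661e-02, -6.22371863e-05]), 'tool_pos': array([146.96856156, 581.21890325, 228.7152252 ]), 'orientation': array([[-9.69463413e-01,  2.45235394e-01, -5.41228617e-04],
       [ 2.45235947e-01,  9.69462199e-01, -1.54093581e-03],
       [ 1.46808686e-04, -1.62660960e-03, -9.99998666e-01]]), 'contact_force': array([0.70396285, 0.07627459, 0.57804749]), 'moment': array([-0.01008192,  0.00901481,  0.02319434]), 'grasp_force': 0.0, 'gripper_width': 93.18537759949155}
```

View pics/scene0.png

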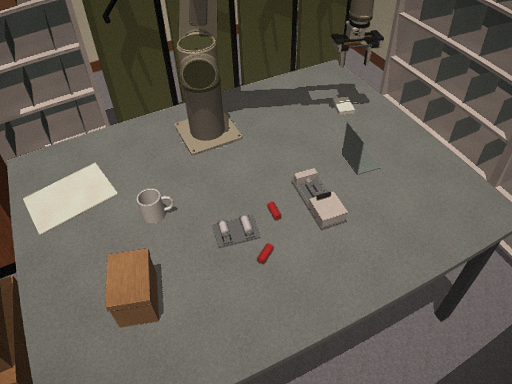

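View pics/top0.png

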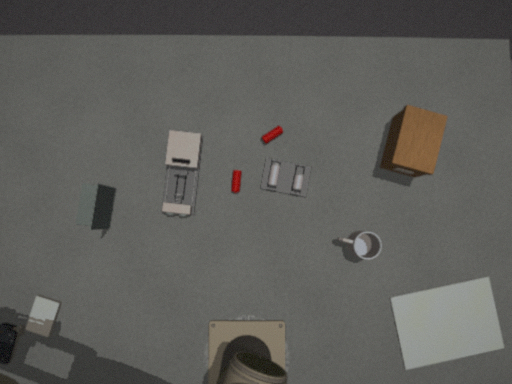

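Scene: rack at (237,230) scene / (287,177) top with two light cells; top (274,174) is longer than (299,180). There are two red look-alikes at (237,181) and (272,134) top. The unit is at top (180,175) with its hood away from the robot. The composite crop below checks the candidates.

```bash
python3 - <<'E'
import cv2,numpy as np
t=cv2.imread("pics/top0.png");s=cv2.imread("pics/scene0.png")
def c(im,x,y,w,h):
    return cv2.resize(im[y:y+h,x:x+w],(400,300),interpolation=cv2.INTER_CUBIC)
a=np.hstack([c(t,256,152,60,45),c(s,206,208,60,45)])
b=np.hstack([c(t,120,125,128,96),c(s,280,160,80,75)])
# top unit at scale 3.125 ; scene unit stretched to 5x4
cv2.imwrite("pics/crop1.png",np.clip(np.vstack([a,b]).astype(float)*1.5,0,255).astype('uint8'))
E
```

```text
(no output)
```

View pics/crop1.png

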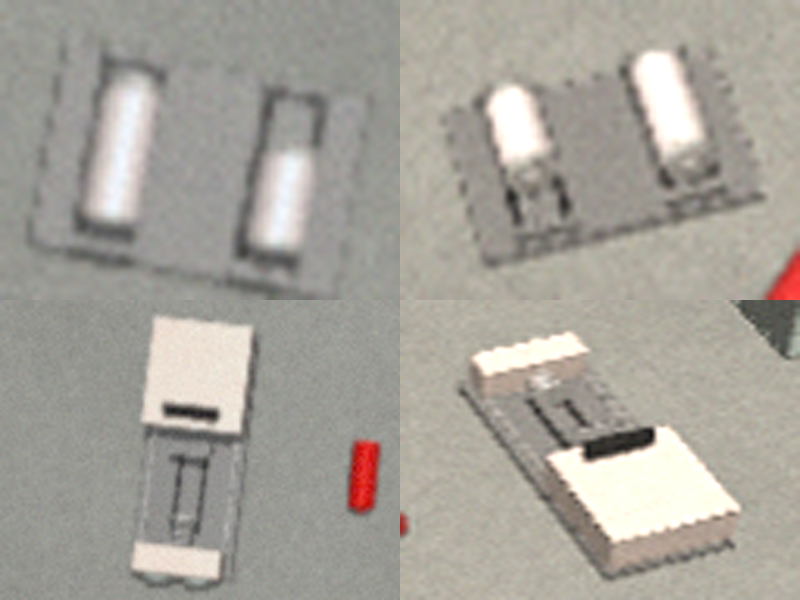

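Candidates: top (274,174) body ≈22 px long, in the left cradle which it fills; top (299,180) ≈16 px long, leaving a gap; red ones (237,181) and (272,134). The long_cell is (274,174): bare metal, and the longer of the two. The crop confirms it, also in the scene view at (246,225). Next I fit the poses from corners in both views.

```bash
cat > h.py <<'E'
import numpy as np,cv2
from scipy.optimize import least_squares
from plant import imaging
C={n:imaging.calibration(n) for n in("top","scene")}
def proj(n,X):
    c=C[n]; return cv2.projectPoints(np.asarray(X,float).reshape(-1,1,3),cv2.Rodrigues(c["R"])[0],c["t"],c["mtx"],c["dist"])[0].reshape(-1,2)
def T(p,X):
    X=np.asarray(X,float); a=p[2]; c,s=np.cos(a),np.sin(a)
    return np.c_[p[0]+c*X[:,0]-s*X[:,1],p[1]+s*X[:,0]+c*X[:,1],X[:,2]+p[3]]
def un(q,off,sc,quad):
    return (np.asarray(q,float)-quad+.5)/sc-.5+off
E
python3 - <<'E'
from h import *
# rack
rt=un([(32,243),(65,38),(370,98),(335,295)],(256,152),6.667,(0,0))
rs=un([(443,110),(718,45),(763,197),(488,265)],(206,208),6.667,(400,0))
Rt=[(-46,68,8),(46,68,8),(46,-68,8),(-46,-68,8)]; Rs=[(-46,-68,8),(-46,68,8),(46,68,8),(46,-68,8)]
ut=un([(152,317),(255,325),(243,432),(143,422),(164,404),(218,408),(133,543),(220,552),(219,578),(132,572)],(120,125),3.125,(0,300))
us=un([(472,355),(578,333),(548,460),(665,427),(738,510),(608,545),(585,440),(653,428)],(280,160),(5,4),(400,300))
def U(j):
    hx=67-j
    f,n=hx-14+98,hx-14
    return ([(f,45,49),(f,-45,49),(n,-45,49),(n,45,49),(hx+5,25,65),(hx+5,-25,65),(-55,40,42),(-55,-40,42),(-82,-40,42),(-82,40,42)],
     [(-82,-40,42),(-82,40,42),(n,-45,49),(n,45,49),(f,45,49),(f,-45,49),(hx-5,-25,65),(hx-5,25,65)])
np.set_printoptions(precision=2,suppress=True)
def rr(p): return np.r_[proj("top",T(p,Rt))-rt,proj("scene",T(p,Rs))-rs].ravel()
def ru(p):
    a,b=U(p[4]); return np.r_[proj("top",T(p,a))-ut,proj("scene",T(p,b))-us].ravel()
s=least_squares(rr,[600,-80,-.17,0],x_scale=[10,10,.1,5]); print(s.x,s.fun.reshape(-1,2).T)
s=least_squares(ru,[600,190,-.12,0,5],x_scale=[10,10,.1,5,5]); print(s.x,s.fun.reshape(-1,2).T)
# long cell (top: far end & near end of body; both at axis approx) + scene centre
ct=un([(137,76),(110,222)],(256,152),6.667,(0,0))
cs=un([(655,52),(690,165)],(206,208),6.667,(400,0))
print(ct,cs)
E
```

```text
[ 519.82 -110.67   -0.18   -1.84] [[-1.12 -0.3  -0.31 -0.6  -0.56 -1.23  0.07 -1.03]
 [-0.28 -0.4  -0.8   0.55  0.6   0.71 -0.66 -0.39]]
[494.41 193.72  -0.11  -4.28   0.99] [[ 0.66 -0.82 -1.12 -0.77 -0.63 -0.11 -0.03  0.27 -0.56 -0.89 -1.15 -1.67
  -0.93  0.15 -0.08  0.58 -1.21 -1.05]
 [-0.47  0.46  0.33 -0.   -0.93 -0.23 -0.78 -0.5   0.69 -0.55  0.17 -0.19
  -0.63  0.16  0.25 -0.28  1.24  0.06]]
[[276.12 162.97]
 [272.07 184.87]] [[243.82 215.37]
 [249.07 232.32]]
```

```bash
cat >> h.py <<'E'
np.set_printoptions(precision=2,suppress=True)
def tool(p,ax,st,off=(0,0,0),dyaw=0):
    """shift in tool axes to put TCP at unit/rack point; ax yaw (deg turn) to align tool x with -axis"""
    R=st["orientation"]; P=T(p,[off])[0]
    d=R.T@(P-st["tool_pos"])/1000
    cur=np.degrees(np.arctan2(R[1,0],R[0,0])); want=np.degrees(p[2])+180+dyaw
    e=(want-cur+180)%360-180
    return P,d,-e
E
python3 - <<'E'
from h import *
from plant import status
rt=un([(32,243),(65,38),(370,98),(335,295)],(256,152),6.667,(0,0))
rs=un([(443,110),(718,45),(763,197),(488,265)],(206,208),6.667,(400,0))
Rt=[(-46,68,8),(46,68,8),(46,-68,8),(-46,-68,8)]; Rs=[(-46,-68,8),(-46,68,8),(46,68,8),(46,-68,8)]
def rr(q):
    p=[*q[:3],0]; return np.r_[proj("top",T(p,Rt))-rt+q[3:5],proj("scene",T(p,Rs))-rs+q[5:7],[q[3:5]/1,q[5:7]/1]].ravel()
s=least_squares(rr,[520,-110,-.18,0,0,0,0],x_scale=[10,10,.1,1,1,1,1]); print(s.x)
def rc(p):
    a=proj("top",T([*p,21],[(32,0,4),(-31,0,4)])); b=proj("scene",T([*p,21],[(-29,0,9),(32,0,4)]))
    return np.r_[a-[[276.12,162.97],[272.07,184.87]],b-[[243.82,215.37],[249.07,232.32]]].ravel()
c=least_squares(rc,[525,-75,-.18],x_scale=[10,10,.1]); print(c.x,c.fun)
p=[*s.x[:3],0]; print("cradle",T(p,[(0,36,21)]))
st=status.get_obs(); st["tool_pos"]=np.array([147.141,581.683,229.635])
print(tool(p,0,st,(-4,36,120)))
E
```

```text
[ 520.26 -110.82   -0.18    0.38    0.36    0.57    0.14]
[525.4  -75.96  -0.19] [-0.48  0.08 -0.51 -0.38 -0.47  0.89 -0.64 -0.63]
cradle [[526.76 -75.41  21.  ]]
(array([522.83, -74.69, 120.  ]), array([-0.53, -0.54,  0.11]), np.float64(-3.7850494131744767))
```

Emit:
apply_moves(moves=[-0.53,-0.54,0.02,-3.8,1,-0.53,-0.54,0.02,-3.8,1,-0.53,-0.54,0.02,-3.8,1,-0.53,-0.54,0.02,-3.8,1,-0.53,-0.54,0.02,-3.8,1], grip_force=30)

```text
clock: 0.6
tool_pos: [273.4, 363.9, 222.5]
orientation: [[-0.984, 0.18, -0.0], [0.18, 0.984, -0.0], [0.0, -0.0, -1.0]]
contact_force: [0.9, -1.4, 0.8]
gripper_width: 92.7
grasp_force: 0.0
```

```bash
python3 - <<'E'
from h import *
from plant import status
print(tool([520.3,-110.8,-.182,0],0,status.get_obs(),(-4,36,200)), status.get_obs()["tool_pos"])
E
```

```text
(array([522.88, -74.67, 200.  ]), array([-0.32, -0.39,  0.02]), np.float64(0.06218391489326791)) [273.44 363.95 222.51]
```

Emit:
apply_moves(moves=[-0.31,-0.39,0.02,0,1,-0.31,-0.39,0.02,0,1,-0.31,-0.39,0.02,0,1,-0.31,-0.39,0.02,0,1,-0.31,-0.39,0.02,0,1])

```text
clock: 1.1
tool_pos: [391.0, 143.5, 212.8]
orientation: [[-0.984, 0.18, 0.0], [0.18, 0.984, 0.0], [-0.0, 0.0, -1.0]]
contact_force: [0.9, 0.3, 0.5]
gripper_width: 93.0
grasp_force: 0.0
```

```bash
python3 - <<'E'
from h import *
from plant import status
print(tool([520.3,-110.8,-.182,0],0,status.get_obs(),(-4,36,100)), status.get_obs()["tool_pos"])
E
```

```text
(array([522.88, -74.67, 100.  ]), array([-0.17, -0.19,  0.11]), np.float64(0.037918526360300575)) [391.01 143.5  212.83]
```

Emit:
apply_moves(moves=[-0.168,-0.19,0.1,0,1,-0.168,-0.19,0.1,0,1,-0.168,-0.19,0.1,0,1,-0.168,-0.19,0.1,0,1,-0.168,-0.19,0.1,0,1])

```text
clock: 1.6
tool_pos: [511.2, -55.7, 120.3]
orientation: [[-0.984, 0.181, -0.0], [0.181, 0.984, 0.0], [0.0, 0.0, -1.0]]
contact_force: [0.5, 0.7, 0.1]
gripper_width: 92.8
grasp_force: 0.0
```

Emit:
apply_moves(moves=[0,0,0,0,1,0,0,0,0,1])

```text
clock: 1.8
tool_pos: [509.9, -54.4, 119.8]
orientation: [[-0.983, 0.183, -0.003], [0.183, 0.983, 0.001], [0.003, 0.0, -1.0]]
contact_force: [-0.5, 0.4, 0.6]
gripper_width: 92.9
grasp_force: 0.0
```

```bash
python3 - <<'E'
from h import *
from plant import status
print(tool([520.3,-110.8,-.182,0],0,status.get_obs(),(-4,36,60)), status.get_obs()["tool_pos"])
E
```

```text
(array([522.88, -74.67,  60.  ]), array([-0.02, -0.02,  0.06]), np.float64(-0.10486687570553954)) [509.86 -54.37 119.78]
```

Emit:
apply_moves(moves=[-0.0165,-0.0175,0.04,0,0.0,-0.0165,-0.0175,0.06,0,0.0,-0.0165,-0.0175,0.06,0,0.0,-0.0165,-0.0175,0.06,0,0.0])

```text
clock: 2.2
tool_pos: [523.8, -72.8, 62.3]
orientation: [[-0.984, 0.179, 0.0], [0.179, 0.984, 0.0], [-0.0, 0.0, -1.0]]
contact_force: [-0.2, -1.2, 0.8]
gripper_width: 65.2
grasp_force: 0.0
```

```bash
sed -i 's/precision=2/precision=4/' h.py; python3 - <<'E'
from h import *
from plant import status
o=status.get_obs(); R=o["orientation"];p=o["tool_pos"]
print(p,o["gripper_width"],tool([520.3,-110.8,-.182,0],0,o,(-4,36,22)))
I={}
for n in("top","scene"):
    im=imaging.snapshot(n);I[n]=im; cv2.imwrite(f"pics/{n}1.png",im)
w=o["gripper_width"]/2
def crop(n,s=10):
    im=I[n]; tip=[p+R@np.array([0,sg*(w+8),11]) for sg in(1,-1)]
    q=proj(n,tip); c=np.array(T([520.3,-110.8,-.182,0],[(-4,36,21),(-31,36,21),(31,36,21)]))
    k=proj(n,c); x,y=(int(v) for v in k[0]); x-=20;y-=30
    big=cv2.resize(im[y:y+60,x:x+40],None,fx=s,fy=s,interpolation=cv2.INTER_CUBIC)
    for u in q: cv2.circle(big,tuple(int(v) for v in (u-[x,y]+.5)*s),3,(0,255,0),-1)
    for u in k: cv2.circle(big,tuple(int(v) for v in (u-[x,y]+.5)*s),3,(255,0,0),-1)
    return big
cv2.imwrite("pics/c2.png",np.hstack([crop("top"),crop("scene")]))
E
```

```text
[523.8    -72.7875  62.3039] 65.16883352292497 (array([522.882 , -74.6706,  22.    ]), array([ 0.0006, -0.002 ,  0.0403]), np.float64(0.10031752621358692))
```

View pics/c2.png

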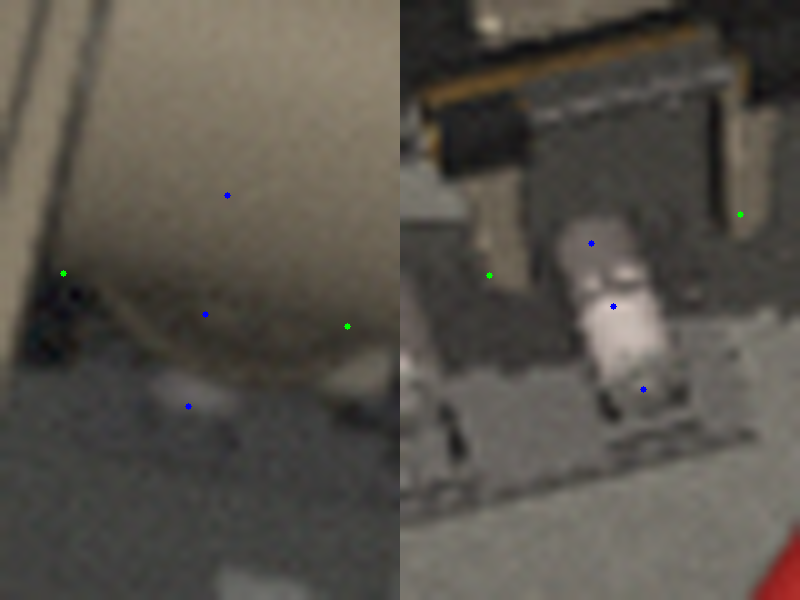

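Emit:
apply_moves(moves=[0.0005,-0.002,0.015,0,0.0,0.0005,-0.002,0.025,0,0.0,0.0005,-0.002,0.025,0,0.0])

```text
clock: 2.6
tool_pos: [521.3, -75.4, 34.2]
orientation: [[-0.984, 0.181, -0.003], [0.181, 0.984, 0.001], [0.003, 0.0, -1.0]]
contact_force: [-0.8, 0.7, 0.3]
gripper_width: 46.5
grasp_force: 0.0
```

Emit:
apply_moves(moves=[0,0,0,0,0.0])

```text
clock: 2.7
tool_pos: [522.4, -75.6, 35.6]
orientation: [[-0.984, 0.181, -0.001], [0.181, 0.984, 0.0], [0.002, 0.0, -1.0]]
contact_force: [0.3, 0.0, 0.0]
gripper_width: 46.4
grasp_force: 0.0
```

Emit:
apply_moves(moves=[0.0,0.0005,0.0135,0,0.0,0.0,0.0005,0.0135,0,0.0,0.0,0.0005,0.0135,0,-1,0.0,0.0005,0.0135,0,-1,0.0,0.0005,0.0135,0,-1], grip_force=30)

```text
clock: 3.2
tool_pos: [523.4, -75.4, 23.1]
orientation: [[-0.984, 0.181, 0.001], [0.181, 0.984, -0.0], [-0.001, -0.0, -1.0]]
contact_force: [0.1, 0.2, -0.3]
gripper_width: 27.0
grasp_force: 0.1
```

Emit:
apply_moves(moves=[0,0,0,0,-1,0,0,0,0,-1])

```text
clock: 3.4
tool_pos: [523.4, -75.5, 23.2]
orientation: [[-0.984, 0.18, 0.001], [0.18, 0.984, -0.0], [-0.001, -0.0, -1.0]]
contact_force: [0.2, -1.6, 0.5]
gripper_width: 25.1
grasp_force: 30.6
```

Emit:
apply_moves(moves=[0,0,-0.05,0,-1,0,0,-0.1,0,-1,0,0,-0.1,0,-1,0,0,-0.1,0,-1])

```text
clock: 3.8
tool_pos: [524.4, -75.6, 124.6]
orientation: [[-0.984, 0.181, 0.004], [0.181, 0.984, -0.001], [-0.004, -0.0, -1.0]]
contact_force: [-0.6, -0.4, -2.3]
gripper_width: 25.2
grasp_force: 30.0
```

```bash
python3 - <<'E'
from h import *
from plant import status
# enlarged crops of unit, hand out of the way (both views unblocked?)
I={n:imaging.snapshot(n) for n in("top","scene")}
for n in I: cv2.imwrite(f"pics/{n}3.png",I[n])
a=cv2.resize(I["top"][125:222,155:210],None,fx=6,fy=6,interpolation=cv2.INTER_CUBIC)
b=cv2.resize(I["scene"][162:232,287:352],None,fx=7,fy=7,interpolation=cv2.INTER_CUBIC)
H=max(a.shape[0],b.shape[0]); pad=lambda m:cv2.copyMakeBorder(m,0,H-m.shape[0],0,0,cv2.BORDER_CONSTANT)
o=np.hstack([pad(a),pad(b)]); print(o.shape,a.shape)
cv2.imwrite("pics/c3.png",np.clip(o*1.5,0,255).astype('uint8'))
o=status.get_obs(); print(o["tool_pos"],o["gripper_width"],o["grasp_force"])
E
```

```text
(582, 785, 3) (582, 330, 3)
[522.1344 -75.0397 121.4107] 25.085092081964643 29.99946802854538
```

View pics/c3.png

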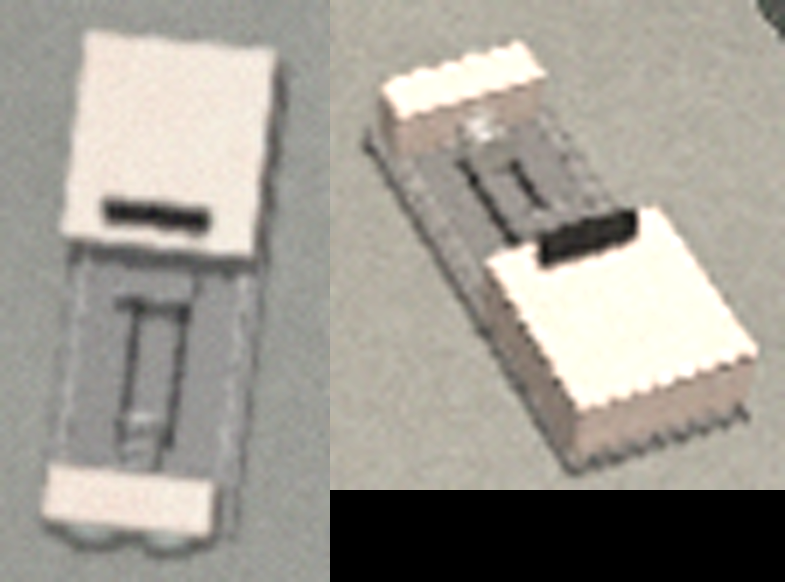

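The crop shows the lamp unit sharply in both views: hood top corners, rib, head, rails, with the hood near fully open. I'll refit with z=0 and a per-view pixel bias.

```bash
python3 - <<'E'
from h import *
ut=un([(84,31),(276,50),(256,256),(62,235),(106,197),(211,208),(52,464),(215,480),(210,535),(42,520)],(155,125),6,(0,0))
us=un([(380,85),(522,42),(547,75),(398,118),(487,258),(655,208),(757,352),(580,410),(538,238),(632,207),(545,265),(638,235)],(287,162),7,(330,0))
def U(j):
    h=67-j;n=h-14;f=n+98
    return ([(f,45,49),(f,-45,49),(n,-45,49),(n,45,49),(h+5,25,65),(h+5,-25,65),(-55,40,42),(-55,-40,42),(-82,-40,42),(-82,40,42)],
     [(-82,-40,42),(-82,40,42),(-55,40,42),(-55,-40,42),(n,-45,49),(n,45,49),(f,45,49),(f,-45,49),(h-5,-25,65),(h-5,25,65),(h+5,-25,49),(h+5,25,49)])
for mode in("both","top","scene"):
  def ru(q):
    p=[*q[:3],0]; a,b=U(q[3]); A=proj("top",T(p,a))-ut+q[4:6];B=proj("scene",T(p,b))-us+q[6:8]
    r={"both":[A,B],"top":[A],"scene":[B]}[mode]
    return np.r_[np.vstack(r).ravel(),q[4:8]*(2 if mode=="both" else 100)]
  s=least_squares(ru,[494,194,-.11,1,0,0,0,0],x_scale=[10,10,.1,5,1,1,1,1]); print(mode,s.x,np.sqrt(np.mean(s.fun**2)))
  if mode=="both": print(s.fun[:44].reshape(-1,2).T.round(1))
E
```

```text
both [495.8856 192.7109  -0.1014   2.651    0.2866   0.2602   0.4481   0.1296] 0.4196927423988267
[[ 0.3 -0.  -0.6 -0.1 -0.6 -0.2 -0.6  0.5  0.2 -0.1 -0.5 -0.1 -0.2  0.2
  -0.3  0.1  0.1  0.1 -0.5 -0.1 -0.5 -0.1]
 [-0.1  0.1  0.   0.2 -0.3 -0.2 -0.5 -0.2  0.2 -0.3 -0.5 -0.3 -0.1 -0.1
  -0.1 -0.5 -0.3 -0.3 -0.4 -0.2  1.2  1.2]]
top [494.5917 191.585   -0.1011   2.2     -0.      -0.       0.       0.    ] 0.2760193273540483
scene [498.4101 193.9593  -0.1018   4.0062   0.       0.      -0.       0.    ] 0.3941938276134613
```

```bash
sed -i 's/^    return P,d,-e/    return P,d.round(4),round(-e,2)/' h.py; echo 'UP=[497,193,-.1015,0]' >> h.py; python3 - <<'E'
from h import *
from plant import status
print(tool(UP,0,status.get_obs(),(5,0,100)))
E
```

```text
(array([501.9743, 192.4934, 100.    ]), array([0.0681, 0.2595, 0.0216]), np.float64(-4.58))
```

Emit:
apply_moves(moves=[0.068,0.26,0.0,-4.6,-1,0.068,0.26,0.0,-4.6,-1,0.068,0.26,0.0,-4.6,-1,0.068,0.26,0.0,-4.6,-1,0.068,0.26,0.0,-4.6,-1], grip_force=30)

```text
clock: 4.4
tool_pos: [502.5, 175.5, 120.5]
orientation: [[-0.995, 0.101, -0.004], [0.101, 0.995, -0.001], [0.003, -0.001, -1.0]]
contact_force: [0.6, -0.3, -0.4]
gripper_width: 25.7
grasp_force: 30.0
```

Emit:
apply_moves(moves=[0.0,0.0,0.0,0,-1,0.0,0.0,0.0,0,-1,0.0,0.0,0.0,0,-1])

```text
clock: 4.7
tool_pos: [503.7, 173.0, 121.3]
orientation: [[-0.995, 0.101, -0.003], [0.101, 0.995, -0.001], [0.002, -0.001, -1.0]]
contact_force: [-0.4, 0.3, -1.0]
gripper_width: 25.2
grasp_force: 30.0
```

```bash
python3 - <<'E'
from h import *
from plant import status
o=status.get_obs();print(o["tool_pos"],tool(UP,0,o,(6,0,70)))
E
```

```text
[503.6821 172.9575 121.2569] (array([502.9691, 192.392 ,  70.    ]), array([0.0026, 0.0193, 0.0512]), np.float64(0.0))
```

Emit:
apply_moves(moves=[0.0026,0.0193,0.02,0,-1,0.0026,0.0193,0.05,0,-1,0.0026,0.0193,0.05,0,-1,0.0026,0.0193,0.05,0,-1])

```text
clock: 5.1
tool_pos: [503.3, 191.8, 72.2]
orientation: [[-0.995, 0.103, -0.003], [0.103, 0.995, -0.001], [0.002, -0.001, -1.0]]
contact_force: [0.4, -0.3, -1.3]
gripper_width: 25.0
grasp_force: 30.0
```

```bash
cat > look.py <<'E'
from h import *
from plant import status
import sys
o=status.get_obs(); R=o["orientation"];p=o["tool_pos"]
q=T([0,0,-UP[2],0],[[*(p[:2]-UP[:2]),p[2]]])[0]
print("TCP in unit",q,"F unit",T([0,0,-UP[2],0],[o["contact_force"]])[0],o["gripper_width"],o["grasp_force"],o["clock"])
if len(sys.argv)>1:
    im=imaging.snapshot("scene"); s=12
    x,y=284,152
    big=cv2.resize(im[y:y+50,x:x+66],None,fx=s,fy=s,interpolation=cv2.INTER_CUBIC); big=np.clip(big*1.4,0,255).astype('uint8')
    def dot(X,c):
        for u in proj("scene",X): cv2.circle(big,tuple(int(v) for v in (u-[x,y]+.5)*s),3,c,-1)
    w=o["gripper_width"]/2
    dot([p+R@np.array([-7,sg*w,11]) for sg in(1,-1)],(0,255,0))
    dot(T(UP,[(26.5,-18,41.5),(26.5,18,41.5),(39,18,41.5),(39,-18,41.5),(-55,-40,42),(-55,40,42)]),(0,0,255))
    dot([p+R@np.array([a,0,0]) for a in(-31,31)],(255,0,0))
    cv2.imwrite(f"pics/{sys.argv[1]}.png",big)
E
python3 look.py l1
```

```text
TCP in unit [ 6.3478 -0.5175 72.1862] F unit [ 0.4659 -0.2271 -1.3059] 24.965177725148543 29.999471604824066 5.1
```

View pics/l1.png

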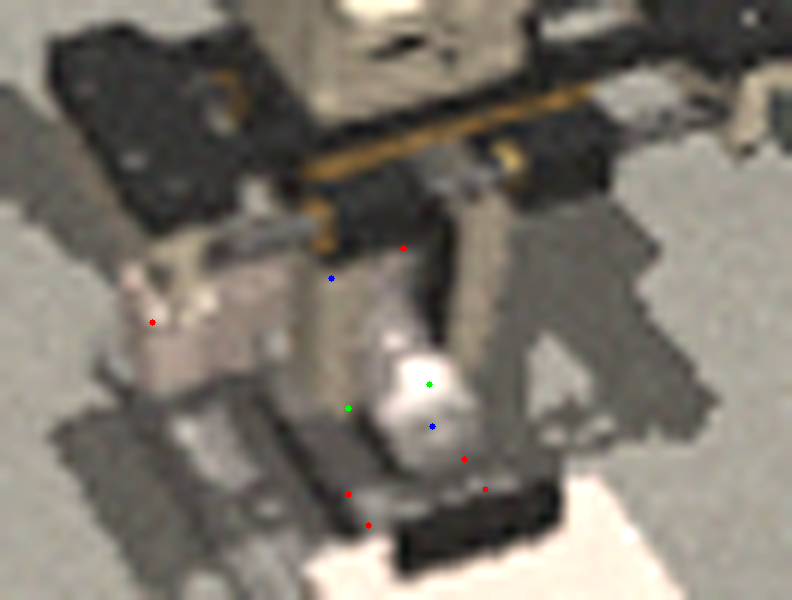

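```bash
sed -i 's/^UP=.*/UP=[498,193.6,-.1015,0]/' h.py; python3 - <<'E'
from h import *
from plant import status
o=status.get_obs();print(o["tool_pos"],tool(UP,0,o,(6,0,60)))
E
```

```text
[504.3471 192.3039  73.4582] (array([503.9691, 192.992 ,  60.    ]), array([0.0004, 0.0006, 0.0135]), np.float64(-0.08))
```

Emit:
apply_moves(moves=[0.0004,0.0006,0.007,0,-1,0.0004,0.0006,0.014,0,-1,0.0004,0.0006,0.014,0,-1])

```text
clock: 5.45
tool_pos: [503.1, 193.8, 58.1]
orientation: [[-0.995, 0.101, -0.001], [0.101, 0.995, -0.0], [0.001, -0.0, -1.0]]
contact_force: [-0.1, 0.1, -1.4]
gripper_width: 25.1
grasp_force: 30.0
```

Emit:
apply_moves(moves=[0,0,0.003,0,-1,0,0,0.006,0,-1,0,0,0.006,0,-1])

```text
clock: 5.75
tool_pos: [503.6, 194.3, 53.6]
orientation: [[-0.995, 0.101, 0.0], [0.101, 0.995, 0.0], [-0.0, 0.0, -1.0]]
contact_force: [-4.0, -1.8, 8.0]
gripper_width: 25.3
grasp_force: 30.0
```

```bash
python3 look.py
```

```text
TCP in unit [ 5.4889  1.2937 53.6388] F unit [-3.7455 -2.2387  7.9529] 25.266283514272406 29.999093413352966 5.75
```

Emit:
apply_moves(moves=[0,0,0.002,0,-1,0,0,0.004,0,-1,0,0,0.004,0,-1])

```text
clock: 6.05
tool_pos: [503.8, 194.5, 50.1]
orientation: [[-0.995, 0.101, 0.001], [0.101, 0.995, 0.0], [-0.001, 0.0, -1.0]]
contact_force: [-5.6, -1.7, 10.1]
gripper_width: 25.2
grasp_force: 30.0
```

Emit:
apply_moves(moves=[0,0.001,0.002,0,-1,0,0.001,0.004,0,-1,0,0.001,0.004,0,-1])

```text
clock: 6.35
tool_pos: [504.1, 195.0, 46.0]
orientation: [[-0.995, 0.101, 0.001], [0.101, 0.995, -0.0], [-0.001, -0.0, -1.0]]
contact_force: [-5.2, -2.8, 9.7]
gripper_width: 25.1
grasp_force: 30.0
```

```bash
python3 look.py l2
```

```text
TCP in unit [ 5.8847  1.9942 46.0045] F unit [-4.8591 -3.2874  9.7415] 25.063710749285587 29.995699524879456 6.35
```

View pics/l2.png

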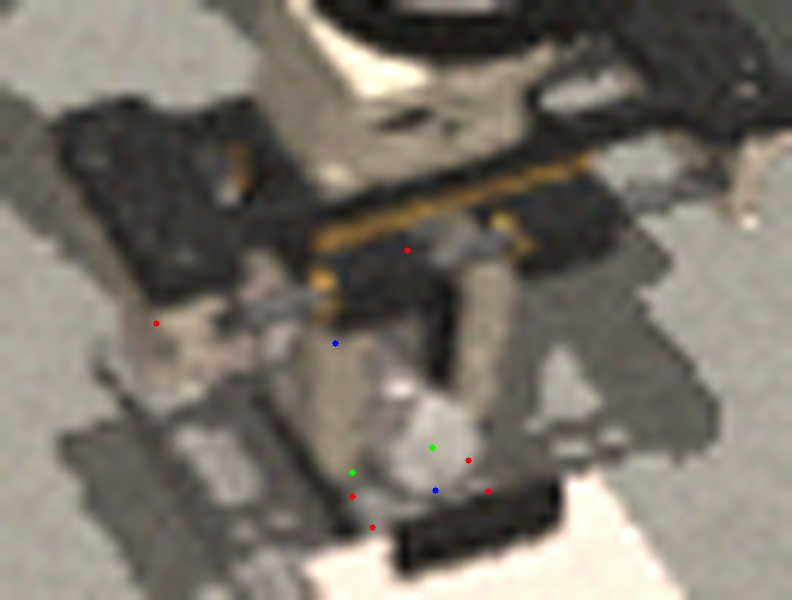

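Emit:
apply_moves(moves=[0.003,-0.001,0.001,0,-1,0.006,-0.002,0.002,0,-1,0.009,-0.002,0.0035,0,-1,0.012,-0.002,0.005,0,-1,0.012,-0.002,0.005,0,-1], grip_force=40)

```text
clock: 6.9
tool_pos: [495.0, 195.2, 43.2]
orientation: [[-0.995, 0.101, 0.008], [0.101, 0.995, 0.002], [-0.007, 0.002, -1.0]]
contact_force: [1.5, 0.5, 12.5]
gripper_width: 24.6
grasp_force: 40.0
```

```bash
python3 look.py
```

```text
TCP in unit [-3.1076  1.2896 43.1531] F unit [ 1.4823  0.6981 12.5089] 24.628999195264868 39.972572922706604 6.9
```

```bash
sed -i '/^if len/i print("M unit",T([0,0,-UP[2],0],[o["moment"]])[0], np.degrees(np.arccos(min(1,-R[2,2]))))' look.py; python3 look.py
```

```text
TCP in unit [-3.1076  1.2896 43.1531] F unit [ 1.4823  0.6981 12.5089] 24.628999195264868 39.972572922706604 6.9
M unit [-0.0284 -0.3766  0.0466] 0.44574211380273815
```

Emit:
apply_moves(moves=[0.0,0,0.0,0,-1])

```text
clock: 7.0
tool_pos: [494.9, 195.2, 43.1]
orientation: [[-0.995, 0.101, 0.007], [0.101, 0.995, 0.002], [-0.007, 0.002, -1.0]]
contact_force: [1.1, 0.1, 13.1]
gripper_width: 24.7
grasp_force: 40.0
```

```bash
python3 look.py
```

```text
TCP in unit [-3.2599  1.3099 43.0985] F unit [ 1.1114  0.1986 13.0983] 24.726433581679146 39.97247636318207 7.0
M unit [-0.0444 -0.2935  0.0654] 0.4153632778136018
```

Emit:
apply_moves(moves=[0.003,-0.0005,0,0,-1,0.006,-0.001,0,0,-1,0.009,-0.001,0,0,-1,0.009,-0.001,0,0,-1,0.009,-0.001,0,0,-1])

```text
clock: 7.5
tool_pos: [485.9, 195.4, 42.2]
orientation: [[-0.995, 0.101, 0.007], [0.101, 0.995, 0.002], [-0.007, 0.003, -1.0]]
contact_force: [6.9, 2.8, 2.3]
gripper_width: 24.6
grasp_force: 40.0
```

```bash
python3 look.py
```

```text
TCP in unit [-12.1973   0.567   42.2281] F unit [6.6267 3.4829 2.281 ] 24.574061049315866 40.00457167625427 7.5
M unit [ 0.6169 -1.1524 -0.0678] 0.44856975809079236
```

Emit:
apply_moves(moves=[0.0015,0,0,0,-1,0.003,0,0,0,-1,0.003,0,0,0,-1,0.003,0,0,0,-1])

```text
clock: 7.9
tool_pos: [483.3, 195.7, 42.3]
orientation: [[-0.995, 0.101, 0.008], [0.101, 0.995, 0.002], [-0.008, 0.003, -1.0]]
contact_force: [7.8, 1.6, 2.9]
gripper_width: 25.3
grasp_force: 40.0
```

```bash
python3 look.py l3
```

```text
TCP in unit [-14.8535   0.5638  42.3401] F unit [7.6196 2.4123 2.9007] 25.269458452219908 40.00333249568939 7.9
M unit [ 0.5662 -1.2735 -0.0892] 0.4827508878359674
```

View pics/l3.png

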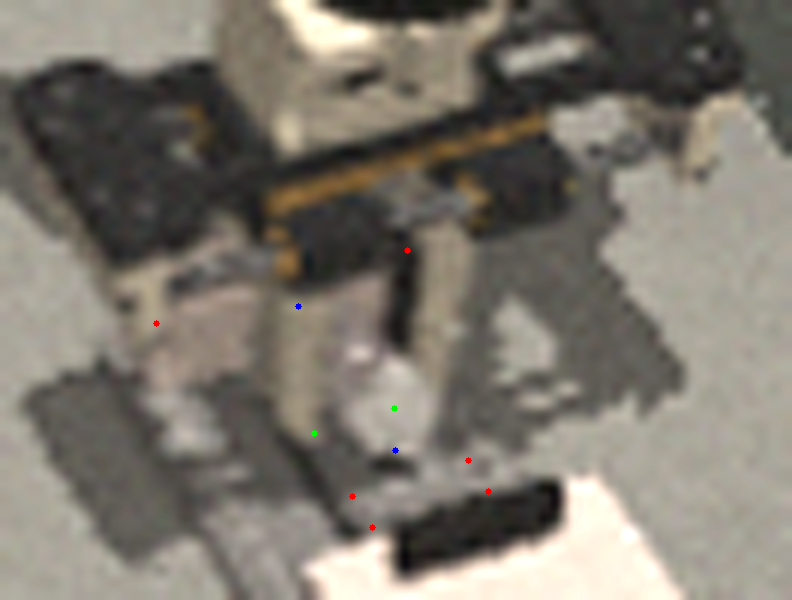

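Emit:
apply_moves(moves=[0,0,0.002,0,-1,0,0,0.004,0,-1,0,0,0.006,0,-1,0,0,0.006,0,-1])

```text
clock: 8.35
tool_pos: [483.9, 195.5, 36.9]
orientation: [[-0.995, 0.101, 0.009], [0.101, 0.995, 0.002], [-0.009, 0.003, -1.0]]
contact_force: [7.2, 0.1, 6.7]
gripper_width: 25.1
grasp_force: 40.0
```

```bash
python3 look.py
```

```text
TCP in unit [-14.172    0.4271  36.9034] F unit [7.1035 0.8522 6.6613] 25.082866056217735 39.99970614910126 8.35
M unit [ 0.1602 -1.1994 -0.0347] 0.533645122094835
```

Emit:
apply_moves(moves=[0,0,0.002,0,-1,0.0005,0,0.004,0,-1,0.0005,0,0.006,0,-1,0.0005,0,0.006,0,-1])

```text
clock: 8.75
tool_pos: [483.3, 195.4, 30.7]
orientation: [[-0.995, 0.101, 0.009], [0.101, 0.995, 0.002], [-0.009, 0.003, -1.0]]
contact_force: [8.6, -1.0, 5.8]
gripper_width: 25.7
grasp_force: 40.0
```

```bash
python3 look.py
```

```text
TCP in unit [-14.813    0.3039  30.7081] F unit [ 8.6472 -0.1015  5.7548] 25.70957812046258 40.00014781951904 8.75
M unit [ 0.1034 -1.1141  0.0127] 0.5114757160844563
```

Emit:
apply_moves(moves=[0,0,0.002,0,-1,0,0,0.004,0,-1,0,0,0.005,0,-1,0,0,0.005,0,-1])

```text
clock: 9.15
tool_pos: [483.1, 195.3, 25.4]
orientation: [[-0.995, 0.101, 0.008], [0.101, 0.995, 0.002], [-0.008, 0.002, -1.0]]
contact_force: [7.9, 0.0, 4.1]
gripper_width: 25.2
grasp_force: 40.0
```

```bash
python3 look.py
```

```text
TCP in unit [-15.0185   0.1606  25.432 ] F unit [7.896  0.8185 4.0858] 25.202336784964974 40.00049114227295 9.15
M unit [ 0.0765 -1.2337 -0.1073] 0.4805853508165019
```

Emit:
apply_moves(moves=[0,0,0.001,0,-1,0,0,0.0015,0,-1,0,0,0.0015,0,-1])

```text
clock: 9.45
tool_pos: [483.3, 195.3, 25.1]
orientation: [[-0.995, 0.101, 0.008], [0.101, 0.995, 0.002], [-0.008, 0.002, -1.0]]
contact_force: [3.7, -2.5, 15.1]
gripper_width: 24.9
grasp_force: 44.5
```

```bash
python3 look.py
```

```text
TCP in unit [-14.774    0.2067  25.0749] F unit [ 3.9665 -2.0917 15.0996] 24.856803226999613 44.482597690075636 9.45
M unit [-0.4219 -0.2959 -0.0568] 0.4864333231560824
```

Emit:
apply_moves(moves=[-0.002,0,-0.0005,0,-1,-0.004,0,-0.0007,0,-1,-0.006,0,-0.0007,0,-1,-0.008,0,-0.0007,0,-1,-0.008,0,-0.0007,0,-1])

```text
clock: 9.95
tool_pos: [488.0, 194.6, 24.8]
orientation: [[-0.995, 0.101, 0.002], [0.101, 0.995, 0.001], [-0.001, 0.001, -1.0]]
contact_force: [-8.4, -0.6, 21.6]
gripper_width: 25.5
grasp_force: 48.2
```

```bash
python3 look.py
```

```text
TCP in unit [-10.0196  -0.0278  24.7801] F unit [-8.2685 -1.4954 21.6228] 25.493496501326373 48.16029922803864 9.95
M unit [-0.5816  1.9319 -0.164 ] 0.1064542721522219
```

Emit:
apply_moves(moves=[0.001,0,-0.0005,0,-1,0.002,0,-0.001,0,-1,0.002,0,-0.001,0,-1])

```text
clock: 10.25
tool_pos: [487.8, 194.7, 25.2]
orientation: [[-0.995, 0.101, 0.006], [0.101, 0.995, 0.001], [-0.006, 0.002, -1.0]]
contact_force: [4.2, -0.2, 5.8]
gripper_width: 25.2
grasp_force: 41.5
```

```bash
sed -i 's/s=12$/s=20/; s/x,y=284,152/x,y=297,168/; s/y:y+50,x:x+66/y:y+30,x:x+40/' look.py; python3 look.py l4
```

```text
TCP in unit [-10.222    0.0657  25.2298] F unit [4.1679 0.2376 5.7687] 25.18268916121047 41.52172133792192 10.25
M unit [ 0.1011 -0.5455 -0.1124] 0.35604380584398854
```

View pics/l4.png

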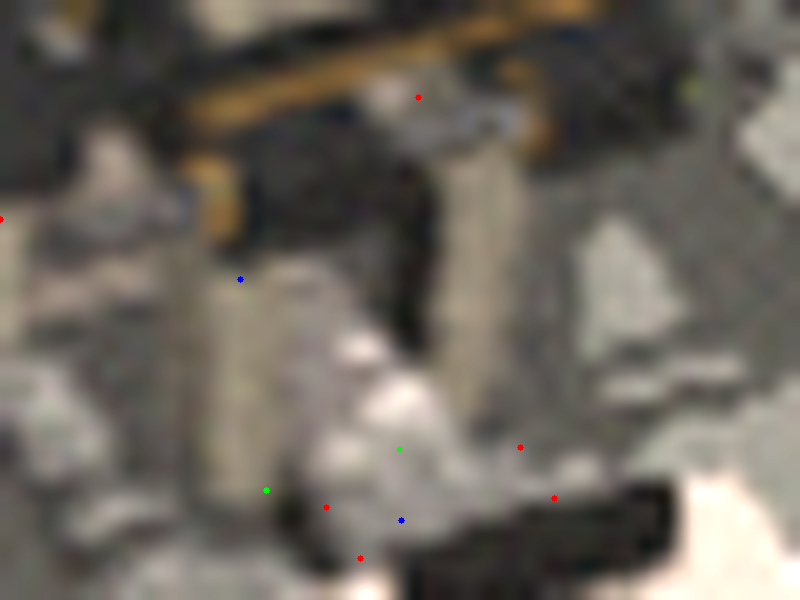

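Cell seems about 4° short of level: its upper front corner stops on the lip with the fingertips already at rail height, and the bright cell top is around (400,400). The nub is already below the lip, so I'll release it, let the spring hold it against the lip, then press the nub end down with closed fingers.

Emit:
apply_moves(moves=[-0.001,0,-0.001,0,-0.6,-0.001,0,-0.001,0,-0.2,-0.001,0,-0.001,0,0,-0.001,0,-0.001,0,0])

```text
clock: 10.7
tool_pos: [485.4, 193.8, 23.6]
orientation: [[-0.995, 0.101, -0.001], [0.101, 0.995, -0.0], [0.001, -0.0, -1.0]]
contact_force: [0.9, 0.2, 0.0]
gripper_width: 43.5
grasp_force: 0.0
```

```bash
python3 look.py
```

```text
TCP in unit [-12.5769  -1.0888  23.6207] F unit [0.8572 0.3022 0.0055] 43.53386654394438 0.0 10.7
M unit [-0.0186  0.025  -0.007 ] 0.06215819100694563
```

Emit:
apply_moves(moves=[0,0,-0.04,0,0,-0.028,0.001,-0.04,0,-1,-0.028,0.001,-0.04,0,-1,-0.028,0.001,-0.04,0,-1,-0.028,0.001,-0.04,0,-1], grip_force=20)

```text
clock: 11.2
tool_pos: [512.4, 191.8, 62.7]
orientation: [[-0.995, 0.101, -0.003], [0.101, 0.995, -0.001], [0.003, -0.001, -1.0]]
contact_force: [-0.3, 0.4, -0.7]
gripper_width: 19.4
grasp_force: 0.0
```

```bash
python3 look.py; python3 - <<'E'
import cv2
from plant import imaging
im=imaging.snapshot("scene"); cv2.imwrite("pics/s5.png",im)
E
```

```text
TCP in unit [14.4672 -0.3069 62.7162] F unit [-0.3752  0.3731 -0.6828] 19.38386130230847 0.0 11.2
M unit [-0.0308  0.0225  0.001 ] 0.16157569054332876
```

Descend with the closed fingers onto the cell top (tips 11 below TCP; home top z=36 → TCP 47).

Emit:
apply_moves(moves=[0,0,0.0,0,-1,0,0,0.004,0,-1,0,0,0.008,0,-1,0,0,0.01,0,-1,0,0,0.01,0,-1])

```text
clock: 11.75
tool_pos: [513.8, 192.1, 53.9]
orientation: [[-0.995, 0.101, -0.0], [0.101, 0.995, -0.0], [0.0, -0.0, -1.0]]
contact_force: [-1.2, 0.2, 2.6]
gripper_width: 0.5
grasp_force: 1.3
```

Emit:
apply_moves(moves=[0,0,0.001,0,-1,0,0,0.002,0,-1,0,0,0.003,0,-1,0,0,0.003,0,-1])

```text
clock: 12.15
tool_pos: [514.2, 192.2, 52.4]
orientation: [[-0.995, 0.101, 0.0], [0.101, 0.995, 0.0], [-0.0, 0.0, -1.0]]
contact_force: [-7.0, -1.6, 14.8]
gripper_width: 0.5
grasp_force: 7.3
```

```bash
python3 look.py
```

```text
TCP in unit [16.2367  0.2751 52.4124] F unit [-6.8272 -2.2766 14.7761] 0.4726036913623966 7.302220640704036 12.15
M unit [-0.4059  1.0817  0.0072] 0.02538906983542538
```

Emit:
apply_moves(moves=[0,0,-0.008,0,-1,0.01,0,-0.008,0,-1,0.01,0,-0.006,0,-1,0.01,0,-0.003,0,-1,0.01,0,-0.001,0,-1])

```text
clock: 12.65
tool_pos: [503.6, 193.0, 51.4]
orientation: [[-0.995, 0.101, -0.001], [0.101, 0.995, -0.0], [0.001, -0.0, -1.0]]
contact_force: [-3.2, -1.3, 12.0]
gripper_width: 0.4
grasp_force: 6.2
```

Emit:
apply_moves(moves=[0,0,0.001,0,-1,0,0,0.002,0,-1,0,0,0.002,0,-1])

```text
clock: 12.95
tool_pos: [503.9, 193.1, 50.9]
orientation: [[-0.995, 0.101, -0.001], [0.101, 0.995, -0.0], [0.001, -0.0, -1.0]]
contact_force: [-6.9, -1.8, 13.7]
gripper_width: 0.5
grasp_force: 7.2
```

```bash
python3 look.py
```

```text
TCP in unit [ 5.9089  0.0836 50.9104] F unit [-6.6486 -2.5344 13.7375] 0.5201545579223928 7.230239063501358 12.95
M unit [-0.4476  1.2294  0.016 ] 0.03544826487599828
```

Emit:
apply_moves(moves=[0,0,-0.006,0,-1,-0.01,0,-0.007,0,-1,-0.01,0,-0.006,0,-1,-0.01,0,-0.002,0,-1,-0.01,0,0.0,0,-1])

```text
clock: 13.45
tool_pos: [515.1, 192.1, 52.0]
orientation: [[-0.995, 0.101, 0.002], [0.101, 0.995, 0.0], [-0.002, 0.0, -1.0]]
contact_force: [-12.7, -4.0, 33.2]
gripper_width: 0.7
grasp_force: 17.1
```

Emit:
apply_moves(moves=[0.002,0,0.001,0,-1,0.004,0,0.002,0,-1,0.006,0,0.004,0,-1,0.008,0,0.006,0,-1,0.008,0,0.006,0,-1])

```text
clock: 13.95
tool_pos: [514.4, 192.5, 51.4]
orientation: [[-0.995, 0.102, 0.017], [0.102, 0.995, 0.001], [-0.017, 0.002, -1.0]]
contact_force: [5.7, -10.0, 34.4]
gripper_width: 0.4
grasp_force: 17.5
```

```bash
python3 look.py
```

```text
TCP in unit [16.3872  0.585  51.3758] F unit [ 6.6782 -9.3221 34.362 ] 0.4178496520046108 17.49666705960408 13.95
M unit [-1.8124 -1.6083 -0.1155] 0.9769920095772945
```

Emit:
apply_moves(moves=[0,0,-0.05,0,-1,0,-0.05,-0.08,0,-1,0,-0.15,-0.1,0,-1,0,-0.22,-0.1,0,-1,0,-0.22,-0.1,0,-1])

```text
clock: 14.45
tool_pos: [486.2, 1.2, 141.1]
orientation: [[-0.995, 0.1, 0.0], [0.1, 0.995, -0.0], [-0.0, -0.0, -1.0]]
contact_force: [0.0, 0.8, -0.3]
gripper_width: 0.5
grasp_force: 0.0
```

```bash
cat > two.py <<'E'
from h import *
import sys
def avg(n,k): return np.mean([imaging.snapshot(n).astype(float) for _ in range(k)],0)
I={n:avg(n,6) for n in("top","scene")}
np.savez("pics/avg%s.npz"%sys.argv[1],**I)
def crop(n,x,y,w,h,s,pts):
    b=cv2.resize(I[n][y:y+h,x:x+w],None,fx=s,fy=s,interpolation=cv2.INTER_CUBIC)
    return np.clip(b*1.5,0,255).astype('uint8')
a=crop("top",163,160,40,60,10,0); b=crop("scene",297,168,40,60,10,0)
cv2.imwrite("pics/two%s.png"%sys.argv[1],np.hstack([a,b]))
E
python3 two.py 1; python3 look.py
```

```text
TCP in unit [   7.8795 -190.0584  140.7899] F unit [ 0.4264  0.4457 -0.0405] 0.34618257877173125 0.0 15.05
M unit [0.0689 0.0403 0.0405] 0.02644471638094462
```

View pics/two1.png

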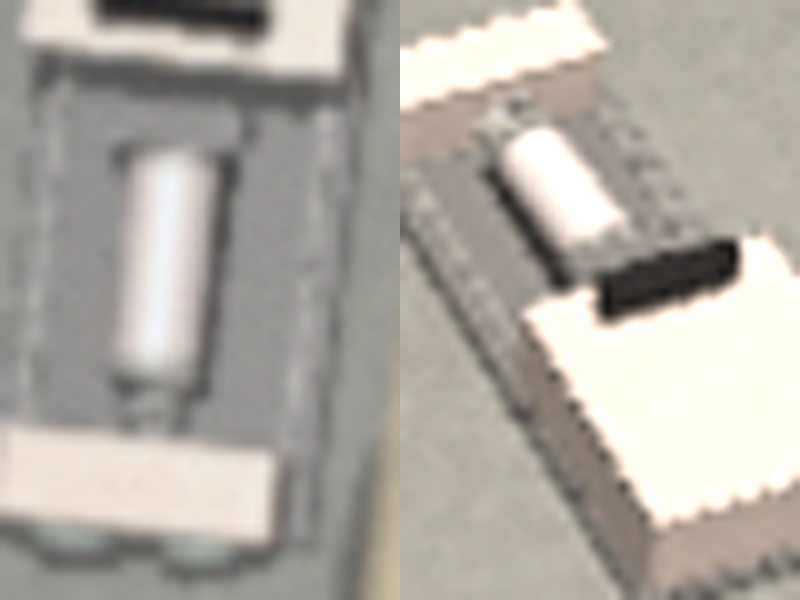

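The picture shows the cell lying in line in the bay, its front end meeting the grey lip, at top crop (175,150)→(155,378) and scene crop (520,140)→(600,235). Intensity profiles along its axis should settle whether it is home.

```bash
python3 - <<'E'
from h import *
I=np.load("pics/avg1.npz")
P={"top":[494.6,191.6,-.1011,0],"scene":[498.4,194,-.1018,0]}
for n in P:
    print(n)
    for z,xs in((36,range(-50,56,3)),):
        X=[(x,0,z) for x in xs]; q=proj(n,T(P[n],X)).astype(np.float32)
        g=I[n].mean(2).astype(np.float32)
        v=cv2.remap(g,q[:,0],q[:,1],cv2.INTER_LINEAR).ravel()
        print([(x,int(a)) for x,a in zip(xs,v)])
    # lateral profile at x=0 and x=20
    for x in(-20,0,18):
        ys=range(-24,25,3); q=proj(n,T(P[n],[(x,y,30) for y in ys])).astype(np.float32)
        print(x,[(y,int(a)) for y,a in zip(ys,cv2.remap(g,q[:,0],q[:,1],cv2.INTER_LINEAR).ravel())])
    L=[(-32,0,36),(-32,0,10),(26.5,0,41.5),(39,0,41.5),(30,0,36),(30,0,23)]
    print(proj(n,T(P[n],L)).round(1).tolist())
E
```

```text
top
[(-50, 95), (-47, 99), (-44, 101), (-41, 91), (-38, 106), (-35, 132), (-32, 148), (-29, 158), (-26, 161), (-23, 160), (-20, 160), (-17, 160), (-14, 160), (-11, 161), (-8, 161), (-5, 160), (-2, 160), (1, 159), (4, 159), (7, 159), (10, 160), (13, 161), (16, 160), (19, 156), (22, 147), (25, 131), (28, 108), (31, 98), (34, 99), (37, 96), (40, 85), (43, 66), (46, 59), (49, 75), (52, 115), (55, 143)]
-20 [(-24, 99), (-21, 98), (-18, 92), (-15, 70), (-12, 73), (-9, 108), (-6, 133), (-3, 147), (0, 160), (3, 161), (6, 153), (9, 139), (12, 120), (15, 100), (18, 96), (21, 96), (24, 97)]
0 [(-24, 98), (-21, 98), (-18, 93), (-15, 69), (-12, 67), (-9, 106), (-6, 131), (-3, 146), (0, 157), (3, 161), (6, 154), (9, 142), (12, 125), (15, 107), (18, 98), (21, 96), (24, 96)]
18 [(-24, 99), (-21, 98), (-18, 89), (-15, 66), (-12, 65), (-9, 101), (-6, 127), (-3, 143), (0, 155), (3, 160), (6, 154), (9, 141), (12, 122), (15, 97), (18, 89), (21, 93), (24, 96)]
[[178.2, 195.1], [179.6, 195.6], [180.2, 174.4], [180.7, 170.1], [180.7, 173.4], [181.4, 173.9]]
scene
[(-50, 99), (-47, 82), (-44, 99), (-41, 110)
[... 305 characters left out ...]
, 33), (46, 31), (49, 29), (52, 41), (55, 82)]
-20 [(-24, 89), (-21, 57), (-18, 52), (-15, 84), (-12, 120), (-9, 150), (-6, 165), (-3, 174), (0, 180), (3, 183), (6, 182), (9, 171), (12, 139), (15, 109), (18, 97), (21, 99), (24, 100)]
0 [(-24, 82), (-21, 53), (-18, 40), (-15, 70), (-12, 112), (-9, 141), (-6, 160), (-3, 172), (0, 180), (3, 183), (6, 183), (9, 175), (12, 152), (15, 114), (18, 100), (21, 99), (24, 98)]
18 [(-24, 91), (-21, 53), (-18, 43), (-15, 58), (-12, 83), (-9, 105), (-6, 105), (-3, 110), (0, 112), (3, 107), (6, 101), (9, 114), (12, 115), (15, 106), (18, 98), (21, 105), (24, 93)]
[[310.0, 181.0], [309.5, 186.3], [317.9, 191.4], [319.6, 194.0], [318.2, 193.3], [317.9, 195.9]]
```

Both views put the body at x −35.5 to 26.5: the front face bears on the lip edge with the nub under it, about 3.5 mm short of home and a few degrees up. Pressing from above only jams it by friction. I'll regrip higher on the pads, pull back against the spring, press level, then let it forward.

```bash
python3 - <<'E'
from h import *
from plant import status
o=status.get_obs();print(tool(UP,0,o,(1,0,75)))
E
```

```text
(array([498.9949, 193.4987,  75.    ]), array([0.0065, 0.1901, 0.0658]), np.float64(0.12))
```

Emit:
apply_moves(moves=[0.0065,0.19,0,0,0,0.0065,0.19,0,0,0,0.0065,0.19,0,0,0,0.0065,0.19,0.03,0,0,0.0065,0.19,0.06,0,0], grip_force=45)

```text
clock: 15.55
tool_pos: [500.2, 197.9, 81.7]
orientation: [[-0.995, 0.096, 0.004], [0.096, 0.995, 0.003], [-0.003, 0.003, -1.0]]
contact_force: [-0.2, -1.1, 0.4]
gripper_width: 36.0
grasp_force: 0.0
```

Emit:
apply_moves(moves=[0,0,0,0,0,0,0,0,0,0])

```text
clock: 15.75
tool_pos: [498.6, 192.3, 80.7]
orientation: [[-0.995, 0.1, -0.002], [0.1, 0.995, -0.001], [0.002, -0.001, -1.0]]
contact_force: [0.3, -0.6, -0.4]
gripper_width: 46.2
grasp_force: 0.0
```

```bash
python3 look.py;python3 - <<'E'
from h import *
from plant import status
o=status.get_obs();print(tool(UP,0,o,(1,0,31)))
E
```

```text
TCP in unit [ 0.7012 -1.2088 80.7493] F unit [ 0.3455 -0.5994 -0.4059] 46.18865092135154 0.0 15.75
M unit [-0.0189 -0.0029  0.0048] 0.12368890783750493
(array([498.9949, 193.4987,  31.    ]), array([-0.0004,  0.0013,  0.0497]), np.float64(0.06))
```

Emit:
apply_moves(moves=[0,0.0013,0.03,0,0,0,0.0013,0.05,0,0,0,0.0013,0.05,0,0,0,0.0013,0.05,0,-1,0,0.0013,0.05,0,-1], grip_force=45)

```text
clock: 16.25
tool_pos: [501.3, 193.7, 33.5]
orientation: [[-0.995, 0.102, 0.003], [0.102, 0.995, 0.001], [-0.003, 0.001, -1.0]]
contact_force: [0.9, -0.2, -0.5]
gripper_width: 34.9
grasp_force: 0.0
```

Emit:
apply_moves(moves=[0,0,0,0,-1,0,0,0,0,-1,0,0,0,0,-1])

```text
clock: 16.55
tool_pos: [500.9, 193.8, 32.7]
orientation: [[-0.995, 0.101, 0.003], [0.101, 0.995, 0.0], [-0.003, 0.001, -1.0]]
contact_force: [0.2, -1.3, 6.6]
gripper_width: 25.0
grasp_force: 45.0
```

```bash
python3 look.py
```

```text
TCP in unit [ 2.8662  0.5259 32.6847] F unit [ 0.368  -1.2221  6.6392] 25.040510573604678 45.01723766326904 16.55
M unit [-0.2754 -0.0404  0.0962] 0.16588358602881462
```

Emit:
apply_moves(moves=[0.003,0,0,0,-1,0.006,0,0,0,-1,0.009,0,0,0,-1,0.01,0,0.001,0,-1,0.01,0,0.001,0,-1])

```text
clock: 17.05
tool_pos: [493.5, 194.6, 32.5]
orientation: [[-0.995, 0.101, 0.008], [0.101, 0.995, 0.0], [-0.008, 0.001, -1.0]]
contact_force: [9.2, -4.1, 2.6]
gripper_width: 25.3
grasp_force: 45.0
```

```bash
python3 look.py
```

```text
TCP in unit [-4.5856  0.4995 32.4604] F unit [ 9.5585 -3.1077  2.5701] 25.254592260621422 45.012123584747314 17.05
M unit [-0.4625 -1.7849  0.1113] 0.4722276692569417
```

Emit:
apply_moves(moves=[0,0,0.002,0,-1,0,0,0.003,0,-1,0.0005,0,0.004,0,-1,0.0005,0,0.004,0,-1])

```text
clock: 17.45
tool_pos: [494.1, 194.6, 30.2]
orientation: [[-0.995, 0.101, 0.01], [0.101, 0.995, 0.0], [-0.01, 0.001, -1.0]]
contact_force: [6.5, -5.7, 14.9]
gripper_width: 24.9
grasp_force: 45.0
```

```bash
python3 look.py
```

```text
TCP in unit [-3.9953  0.6177 30.1739] F unit [ 7.0488 -5.0177 14.8625] 24.8860541600819 45.00723481178284 17.45
M unit [-1.065  -1.0454  0.1044] 0.5636037039172405
```

Emit:
apply_moves(moves=[0,-0.001,0.0,0,-1,0,-0.002,0.001,0,-1,0.0005,-0.002,0.002,0,-1,0.0005,-0.002,0.002,0,-1], grip_force=35)

```text
clock: 17.85
tool_pos: [494.0, 194.0, 29.4]
orientation: [[-0.995, 0.101, 0.011], [0.101, 0.995, 0.003], [-0.011, 0.004, -1.0]]
contact_force: [4.6, -1.5, 21.6]
gripper_width: 25.1
grasp_force: 35.0
```

```bash
python3 look.py
```

```text
TCP in unit [-3.9945  0.0174 29.3536] F unit [ 4.692  -0.9914 21.6259] 25.07608854046371 35.00628054141998 17.85
M unit [-0.1973 -0.5787  0.0368] 0.6617513912022324
```

Emit:
apply_moves(moves=[-0.002,0,0,0,-1,-0.004,0,0,0,-1,-0.006,0,0,0,-1,-0.007,0,0,0,-1,-0.007,0,0,0,-1])

```text
clock: 18.35
tool_pos: [495.2, 193.8, 28.7]
orientation: [[-0.995, 0.101, -0.001], [0.101, 0.995, 0.002], [0.001, 0.002, -1.0]]
contact_force: [-25.3, -0.7, 45.6]
gripper_width: 25.2
grasp_force: 35.0
```

```bash
python3 look.py
```

```text
TCP in unit [-2.7926 -0.0466 28.6792] F unit [-25.1166  -3.2439  45.5921] 25.244215574176156 35.011417865753174 18.35
M unit [-0.3761  4.4342 -0.0313] 0.13709844727615852
```

Emit:
apply_moves(moves=[0.003,0,-0.002,0,-1,0.006,0,-0.003,0,-1,0.009,0,-0.003,0,-1,0.012,0,-0.003,0,-1,0.012,0,-0.003,0,-1], grip_force=40)

```text
clock: 18.85
tool_pos: [487.2, 194.4, 29.5]
orientation: [[-0.995, 0.101, 0.009], [0.101, 0.995, 0.002], [-0.008, 0.003, -1.0]]
contact_force: [10.3, 2.2, 0.7]
gripper_width: 24.9
grasp_force: 40.0
```

```bash
python3 look.py
```

```text
TCP in unit [-10.8101  -0.2784  29.5059] F unit [10.      3.2558  0.7486] 24.906033868948683 40.013587474823 18.85
M unit [ 0.5991 -1.7182 -0.159 ] 0.5077192740969344
```

Emit:
apply_moves(moves=[0,0,0.001,0,-1,0,0,0.002,0,-1,0,0,0.002,0,-1])

```text
clock: 19.15
tool_pos: [487.5, 194.4, 28.9]
orientation: [[-0.995, 0.101, 0.008], [0.101, 0.995, 0.002], [-0.008, 0.003, -1.0]]
contact_force: [2.8, 0.0, 15.1]
gripper_width: 25.1
grasp_force: 40.0
```

```bash
python3 look.py
```

```text
TCP in unit [-10.5398  -0.2264  28.9458] F unit [ 2.8311  0.2886 15.0635] 25.072783944229524 40.01697599887848 19.15
M unit [-0.0077 -0.3048 -0.0765] 0.48534410433325387
```

Emit:
apply_moves(moves=[0,0,0.001,0,-1,0,0,0.0015,0,-1,0,0,0.0015,0,-1])

```text
clock: 19.45
tool_pos: [487.6, 194.5, 28.8]
orientation: [[-0.995, 0.101, 0.008], [0.101, 0.995, 0.002], [-0.008, 0.003, -1.0]]
contact_force: [-4.7, -3.0, 30.2]
gripper_width: 25.2
grasp_force: 40.0
```

```bash
python3 look.py
```

```text
TCP in unit [-10.4515  -0.1963  28.8077] F unit [-4.4077 -3.4228 30.2252] 25.151915643056153 40.02040386199951 19.45
M unit [-0.5171  0.8568 -0.1038] 0.47366001631420424
```

Stiff bottoming at z=28.8 means the cell now lies level on the plate. The earlier block was plate friction from pressing too hard, so I'll ease the downforce and then go forward.

Emit:
apply_moves(moves=[0,0,-0.0025,0,-1,-0.002,0,-0.003,0,-1,-0.004,0,-0.003,0,-1,-0.006,0,-0.003,0,-1,-0.006,0,-0.003,0,-1])

```text
clock: 19.95
tool_pos: [490.4, 194.1, 28.9]
orientation: [[-0.995, 0.101, 0.002], [0.101, 0.995, 0.002], [-0.001, 0.002, -1.0]]
contact_force: [-5.8, 2.5, 15.9]
gripper_width: 24.9
grasp_force: 40.0
```

```bash
python3 look.py
```

```text
TCP in unit [-7.6449 -0.2596 28.9171] F unit [-6.0444  1.9154 15.9095] 24.925231112654522 40.020713210105896 19.95
M unit [ 0.4136  1.1976 -0.0917] 0.16545379032480748
```

Emit:
apply_moves(moves=[0,0,-0.001,0,-1,-0.002,0,-0.0015,0,-1,-0.004,0,-0.0015,0,-1,-0.005,0,-0.0015,0,-1,-0.005,0,-0.0015,0,-1])

```text
clock: 20.45
tool_pos: [496.6, 193.0, 29.5]
orientation: [[-0.995, 0.101, 0.005], [0.101, 0.995, 0.002], [-0.005, 0.002, -1.0]]
contact_force: [6.1, 2.3, 0.7]
gripper_width: 25.2
grasp_force: 40.0
```

```bash
python3 look.py
```

```text
TCP in unit [-1.2904 -0.7493 29.4626] F unit [5.8026 2.9127 0.7448] 25.19014397942574 40.017571449279785 20.45
M unit [ 0.5203 -1.048  -0.1377] 0.29001388825747326
```

Emit:
apply_moves(moves=[-0.001,0,0.0005,0,-1,-0.002,0,0.0005,0,-1,-0.003,0,0.0005,0,-1,-0.004,0,0.0005,0,-1,-0.004,0,0.0005,0,-1])

```text
clock: 20.95
tool_pos: [498.6, 192.8, 29.0]
orientation: [[-0.995, 0.101, 0.001], [0.101, 0.995, 0.002], [-0.0, 0.002, -1.0]]
contact_force: [-4.2, 2.8, 11.5]
gripper_width: 25.1
grasp_force: 40.0
```

```bash
python3 look.py
```

```text
TCP in unit [ 0.6772 -0.7159 28.9741] F unit [-4.4607  2.361  11.5186] 25.128550647571267 40.01549184322357 20.95
M unit [ 0.4035  0.9315 -0.0942] 0.09258579091209462
```

Emit:
apply_moves(moves=[0,0,-0.0005,0,-1,-0.001,0,-0.0007,0,-1,-0.002,0,-0.0008,0,-1,-0.002,0,-0.0008,0,-1])

```text
clock: 21.35
tool_pos: [500.6, 192.2, 29.0]
orientation: [[-0.995, 0.101, 0.0], [0.101, 0.995, 0.001], [-0.0, 0.001, -1.0]]
contact_force: [-0.4, 4.9, 6.9]
gripper_width: 25.0
grasp_force: 40.0
```

```bash
python3 look.py
```

```text
TCP in unit [ 2.7281 -1.1106 29.0138] F unit [-0.8491  4.8514  6.9024] 25.0066225169973 40.01423120498657 21.35
M unit [ 0.6905  0.2987 -0.0694] 0.06434285877743734
```

Emit:
apply_moves(moves=[-0.001,0.0005,-0.0003,0,-1,-0.002,0.001,-0.0003,0,-1,-0.003,0.001,-0.0003,0,-1,-0.004,0.001,-0.0003,0,-1,-0.004,0.001,-0.0003,0,-1])

```text
clock: 21.85
tool_pos: [503.3, 192.1, 29.0]
orientation: [[-0.995, 0.101, -0.003], [0.101, 0.995, -0.0], [0.003, -0.001, -1.0]]
contact_force: [-6.5, -0.0, 13.0]
gripper_width: 24.8
grasp_force: 40.0
```

```bash
python3 look.py
```

```text
TCP in unit [ 5.4281 -0.9456 28.9795] F unit [-6.4701 -0.7013 12.9759] 24.838130948726736 40.00418722629547 21.85
M unit [-0.0678  1.286  -0.0117] 0.15860679188846785
```

Emit:
apply_moves(moves=[0,0,-0.001,0,-0.6,0,0,-0.001,0,0,0,0,-0.001,0,0,0,0,-0.03,0,0,0,0,-0.07,0,0])

```text
clock: 22.35
tool_pos: [501.8, 191.2, 96.2]
orientation: [[-0.995, 0.101, -0.006], [0.101, 0.995, -0.002], [0.006, -0.003, -1.0]]
contact_force: [0.9, 0.7, 0.3]
gripper_width: 46.0
grasp_force: 0.0
```

Emit:
apply_moves(moves=[0,-0.12,-0.03,0,-1,0,-0.22,-0.03,0,-1,0,-0.22,-0.03,0,-1,0,-0.22,-0.03,0,-1,0,-0.22,-0.03,0,-1])

```text
clock: 22.85
tool_pos: [481.6, -30.4, 129.1]
orientation: [[-0.995, 0.103, 0.0], [0.103, 0.995, -0.002], [-0.001, -0.002, -1.0]]
contact_force: [-0.0, 0.8, 0.8]
gripper_width: 11.3
grasp_force: 0.0
```

```bash
python3 look.py; cat > prof.py <<'E'
from h import *
P={"top":[494.6,191.6,-.1011,0],"scene":[498.4,194,-.1018,0]}
for n in P:
    g=np.mean([imaging.snapshot(n).astype(np.float32).mean(2) for _ in range(4)],0)
    for nm,X in(("x",[(x,0,36) for x in range(-47,40,3)]),("y-20",[(-20,y,30) for y in range(-21,22,3)]),("y18",[(18,y,30) for y in range(-21,22,3)])):
        q=proj(n,T(P[n],X)).astype(np.float32)
        print(n,nm,[(a[0] if nm=="x" else a[1],int(b)) for a,b in zip(X,cv2.remap(g,q[:,0],q[:,1],cv2.INTER_LINEAR).ravel())])
E
python3 prof.py
```

```text
TCP in unit [   6.3765 -224.4795  129.0905] F unit [-0.1249  0.7786  0.7514] 11.255199316683647 0.0 22.85
M unit [0.082  0.0248 0.069 ] 0.09292669728996318
top x [(-47, 99), (-44, 109), (-41, 103), (-38, 89), (-35, 106), (-32, 133), (-29, 150), (-26, 161), (-23, 164), (-20, 163), (-17, 162), (-14, 163), (-11, 163), (-8, 164), (-5, 163), (-2, 163), (1, 163), (4, 163), (7, 162), (10, 164), (13, 165), (16, 163), (19, 164), (22, 159), (25, 143), (28, 113), (31, 99), (34, 98), (37, 96)]
top y-20 [(-21, 99), (-18, 94), (-15, 78), (-12, 95), (-9, 122), (-6, 140), (-3, 155), (0, 163), (3, 161), (6, 149), (9, 132), (12, 112), (15, 97), (18, 96), (21, 97)]
top y18 [(-21, 98), (-18, 89), (-15, 73), (-12, 86), (-9, 121), (-6, 141), (-3, 155), (0, 163), (3, 160), (6, 150), (9, 132), (12, 107), (15, 92), (18, 89), (21, 95)]
scene x [(-47, 145), (-44, 143), (-41, 136), (-38, 126), (-35, 135), (-32, 160), (-29, 179), (-26, 190), (-23, 188), (-20, 187), (-17, 189), (-14, 187), (-11, 187), (-8, 187), (-5, 187), (-2, 187), (1, 186), (4, 187), (7, 188), (10, 188), (13, 190), (16, 181), (19, 159), (22, 121), (25, 101), (28, 103), (31, 96), (34, 77), (37, 44)]
scene y-20 [(-21, 53), (-18, 59), (-15, 99), (-12, 137), (-9, 162), (-6, 174), (-3, 183), (0, 188), (3, 188), (6, 182), (9, 156), (12, 122), (15, 102), (18, 99), (21, 99)]
scene y18 [(-21, 52), (-18, 55), (-15, 80), (-12, 100), (-9, 106), (-6, 108), (-3, 114), (0, 115), (3, 111), (6, 109), (9, 118), (12, 119), (15, 107), (18, 98), (21, 104)]
```

Flat end is now at x≈−32 in both views (home value), front under the lip, and centred between the rails: the cell is home. Next, the hood.

```bash
python3 - <<'E'
from h import *
from plant import status
o=status.get_obs();print(tool(UP,0,o,(92,0,129)))
E
```

```text
(array([589.5265, 184.278 , 129.    ]), array([-0.0861,  0.2194, -0.0008]), np.float64(0.12))
```

Emit:
apply_moves(moves=[-0.086,0.22,0,0,-1,-0.086,0.22,0,0,-1,-0.086,0.22,0,0,-1,-0.086,0.22,0,0,-1,-0.086,0.22,0,0,-1])

```text
clock: 23.75
tool_pos: [590.3, 187.8, 128.2]
orientation: [[-0.995, 0.098, -0.0], [0.098, 0.995, 0.0], [0.0, 0.0, -1.0]]
contact_force: [0.4, -0.6, -0.9]
gripper_width: 0.7
grasp_force: 0.0
```

Emit:
apply_moves(moves=[0,0,0.02,0,-1,0,0,0.045,0,-1,0,0,0.045,0,-1,0,0,0.045,0,-1])

```text
clock: 24.15
tool_pos: [588.9, 184.1, 83.0]
orientation: [[-0.995, 0.1, -0.002], [0.1, 0.995, -0.0], [0.002, -0.001, -1.0]]
contact_force: [-0.2, -0.1, 0.3]
gripper_width: 0.2
grasp_force: 0.0
```

```bash
python3 look.py
```

```text
TCP in unit [91.4264 -0.1903 83.0292] F unit [-0.1756 -0.0967  0.292 ] 0.19087963728478252 0.0 24.15
M unit [ 0.0364  0.0324 -0.0178] 0.12547793652285383
```

Emit:
apply_moves(moves=[0,0,0.019,0,-1,0,0,0.019,0,-1,0.006,0,0.019,0,-1,0.012,0,0.019,0,-1,0.018,0,0.019,0,-1])

```text
clock: 24.65
tool_pos: [572.3, 185.5, 66.0]
orientation: [[-0.995, 0.101, 0.002], [0.101, 0.995, 0.0], [-0.002, 0.001, -1.0]]
contact_force: [2.9, -0.2, 1.7]
gripper_width: 0.6
grasp_force: 1.1
```

Emit:
apply_moves(moves=[0.006,0,0,0,-1,0.012,0,0,0,-1,0.018,0,0,0,-1,0.024,0,0,0,-1,0.03,0,0,0,-1])

```text
clock: 25.15
tool_pos: [541.8, 188.5, 64.8]
orientation: [[-0.995, 0.101, 0.0], [0.101, 0.995, 0.0], [-0.0, 0.0, -1.0]]
contact_force: [2.0, 0.2, 1.3]
gripper_width: 0.7
grasp_force: 1.1
```

```bash
python3 look.py
```

```text
TCP in unit [44.0633 -0.6526 64.7653] F unit [1.988  0.3769 1.2965] 0.6560288968782165 1.1193220684072003 25.15
M unit [ 0.0652 -0.3901 -0.0237] 0.017217855185949957
```

Emit:
apply_moves(moves=[0.007,0,0,0,-1,0.014,0,0,0,-1,0.021,0,0,0,-1,0.028,0,0,0,-1,0.035,0,0,0,-1])

```text
clock: 25.65
tool_pos: [506.7, 192.1, 64.6]
orientation: [[-0.995, 0.101, 0.0], [0.101, 0.995, 0.0], [0.0, 0.0, -1.0]]
contact_force: [0.8, 1.3, 1.2]
gripper_width: 0.3
grasp_force: 1.1
```

Emit:
apply_moves(moves=[0.006,0,0,0,-1,0.012,0,0,0,-1,0.018,0,0,0,-1,0.024,0,0,0,-1,0.028,0,0,0,-1])

```text
clock: 26.15
tool_pos: [478.8, 194.8, 64.5]
orientation: [[-0.995, 0.101, -0.0], [0.101, 0.995, -0.0], [0.0, -0.0, -1.0]]
contact_force: [2.6, 2.3, -0.1]
gripper_width: 0.1
grasp_force: 1.1
```

```bash
python3 look.py
```

```text
TCP in unit [-19.1713  -0.7723  64.5292] F unit [ 2.3233  2.56   -0.1147] 0.06234388901862198 1.073903820652049 26.15
M unit [ 0.2798 -0.3791 -0.0338] 0.015722600056997077
```

Emit:
apply_moves(moves=[0.003,0,0,0,-1,0.006,0,0,0,-1,0.009,0,0,0,-1,0.012,0,0,0,-1,0.012,0,0,0,-1])

```text
clock: 26.65
tool_pos: [466.9, 195.8, 64.4]
orientation: [[-0.995, 0.101, -0.001], [0.101, 0.995, -0.0], [0.001, -0.001, -1.0]]
contact_force: [0.1, -0.5, -0.3]
gripper_width: 0.8
grasp_force: 0.0
```

```bash
python3 look.py
```

```text
TCP in unit [-31.1516  -0.9722  64.4444] F unit [ 0.112  -0.5316 -0.2919] 0.7553804836798534 0.0066824801615439355 26.65
M unit [-0.0337  0.0309 -0.003 ] 0.057905403613457945
```

Emit:
apply_moves(moves=[0.002,0,0,0,-1,0.004,0,0,0,-1,0.006,0,0,0,-1,0.006,0,0,0,-1])

```text
clock: 27.05
tool_pos: [466.2, 195.8, 64.9]
orientation: [[-0.995, 0.102, 0.01], [0.102, 0.995, -0.0], [-0.01, 0.001, -1.0]]
contact_force: [26.3, -0.3, -21.7]
gripper_width: 0.5
grasp_force: 13.0
```

```bash
python3 look.py
```

```text
TCP in unit [-31.9006  -1.0269  64.8749] F unit [ 26.2429   2.3252 -21.704 ] 0.46982527875480556 13.049339801073074 27.05
M unit [ 0.3011 -4.8648 -0.0563] 0.5784165248625818
```

Emit:
apply_moves(moves=[-0.015,0,0,0,-1,-0.02,0,-0.03,0,-1,-0.02,0,-0.08,0,-1,-0.02,-0.05,-0.1,0,-1,-0.02,-0.1,-0.1,0,-1])

```text
clock: 27.55
tool_pos: [473.5, 98.7, 168.5]
orientation: [[-0.995, 0.098, 0.006], [0.098, 0.995, 0.0], [-0.006, 0.001, -1.0]]
contact_force: [0.4, -0.8, 0.4]
gripper_width: 1.1
grasp_force: 0.0
```

Emit:
apply_moves(moves=[0,-0.12,0,0,-1,0,-0.12,0,0,-1,0,-0.12,0,0,-1,0,-0.12,0,0,-1])

```text
clock: 27.95
tool_pos: [458.8, -23.4, 164.3]
orientation: [[-0.994, 0.105, -0.001], [0.105, 0.994, -0.001], [0.001, -0.001, -1.0]]
contact_force: [-0.0, 0.5, 0.5]
gripper_width: 0.7
grasp_force: 0.0
```

```bash
python3 look.py; python3 - <<'E'
from h import *
# hood check: profiles along x at hood top z=49,y=35 ; rib along y=0,z=65
P={"top":[494.6,191.6,-.1011,0],"scene":[498.4,194,-.1018,0]}
for n in P:
    g=imaging.snapshot(n).astype(np.float32).mean(2)
    for nm,y,z,r in(("hood",35,49,range(-70,75,5)),("rib",0,65,range(-65,-20,3))):
        q=proj(n,T(P[n],[(x,y,z) for x in r])).astype(np.float32)
        print(n,nm,[(x,int(b)) for x,b in zip(r,cv2.remap(g,q[:,0],q[:,1],cv2.INTER_LINEAR).ravel())])
E
```

```text
TCP in unit [ -17.0133 -219.8464  164.3181] F unit [-0.0853  0.4818  0.4699] 0.7397535396557401 0.0 27.95
M unit [ 0.0089 -0.019  -0.0254] 0.0738013698083139
top hood [(-70, 148), (-65, 146), (-60, 145), (-55, 141), (-50, 152), (-45, 154), (-40, 155), (-35, 153), (-30, 152), (-25, 149), (-20, 150), (-15, 150), (-10, 153), (-5, 153), (0, 152), (5, 151), (10, 152), (15, 150), (20, 150), (25, 151), (30, 152), (35, 153), (40, 143), (45, 101), (50, 105), (55, 102), (60, 103), (65, 103), (70, 105)]
top rib [(-65, 152), (-62, 152), (-59, 153), (-56, 152), (-53, 138), (-50, 96), (-47, 46), (-44, 29), (-41, 58), (-38, 116), (-35, 148), (-32, 151), (-29, 151), (-26, 152), (-23, 152)]
scene hood [(-70, 146), (-65, 126), (-60, 133), (-55, 169), (-50, 182), (-45, 180), (-40, 178), (-35, 181), (-30, 178), (-25, 177), (-20, 177), (-15, 176), (-10, 178), (-5, 178), (0, 176), (5, 174), (10, 174), (15, 178), (20, 174), (25, 172), (30, 176), (35, 175), (40, 129), (45, 102), (50, 110), (55, 114), (60, 114), (65, 116), (70, 115)]
scene rib [(-65, 132), (-62, 153), (-59, 175), (-56, 175), (-53, 165), (-50, 116), (-47, 58), (-44, 35), (-41, 28), (-38, 30), (-35, 30), (-32, 34), (-29, 76), (-26, 135), (-23, 171)]
```

Rib centre at x≈−44 and hood far edge at x≈41 match the shut position, and the arm is clear. I'm handing in.

```bash
python3 -c "
from plant import arm
print(arm.hand_in())"
```

```text
the job is handed in; nothing more can be done
None
```

The long cell is fitted home under the lip and the hood pushed to its end stop, by camera and force readings (not a direct joint reading). I handed in at about 28 s with the short cell left in the rack; contact force briefly read about 45–50 N (over 40) while pressing the gripped cell.

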